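Make up two part kits and stow one under the bench shelf

TASK

Make up two kits, one part standing upright in each compartment: the motor and the capacitor in the blue tray, the transformer and the orange relay in the yellow tray (the compartments within a tray are free to choose). Once the blue kit is complete, slide the blue tray along the table, handle end last, straight in under the low shelf until it sits squarely against the stop at the back; leave the yellow tray out where it stands. The green relay, the jar and the screw bin stay where they are.

Things in the scene. Friction and masses are not known exactly. Their poses are not given: they have to be found in the camera images.
- motor: Small electric motor, loose, 150 g, standing on end: bright aluminium can 36 mm in diameter and 40 mm high with a dark band, a 14 mm steel boss and a thin 6 mm brass shaft on top, 48 mm high in all. Origin: centre of its underside, z up.
- capacitor: Electrolytic capacitor, loose, 50 g, standing on end: black cylinder 30 mm in diameter, 45 mm high, white stripe down its side, purple disc on top. Origin: centre of its underside, z up.
- transformer: Small transformer, loose, 220 g: dark steel block 44 (its x) x 30 (its y) mm, 40 mm high, with a copper coil block with yellow tape (28 x 26 mm, 6 mm high) on top, 46 mm in all. Origin: centre of its underside, z up.
- orange_relay: Orange relay, loose, 50 g: upright box 30 x 30 mm, 42 mm high, with a black foot and a white line on top. Origin: centre of its underside, z up, x and y square to its sides.
- green_relay: Green relay, loose, 50 g: upright box 30 x 30 mm, 42 mm high, with a black foot and a white line on top. Origin: centre of its underside, z up, x and y square to its sides. Spare: not part of any kit, to be left alone.
- blue_tray: Blue kit tray, loose, 0.4 kg: open box 100 (x) x 150 (y) mm, walls 16 high, 4 thick, floor 4 thick. A divider at y = 0 makes two compartments, 69 (y) x 92 (x) mm inside, centres at y = +-36.5. Handle: upright tab at x = -75, y = 0, on a 10 mm high web; 14 (x) x 18 (y) mm, 48 high. Origin: centre of the box's underside, z up; -x, the handle side, faces the robot within 0.12 rad at the start.
- yellow_tray: Yellow kit tray, loose, 0.4 kg: open box 100 (x) x 150 (y) mm, walls 16 high, 4 thick, floor 4 thick. A divider at y = 0 makes two compartments, 69 (y) x 92 (x) mm inside, centres at y = +-36.5. Handle: upright tab at x = -75, y = 0, on a 10 mm high web; 14 (x) x 18 (y) mm, 48 high. Origin: centre of the box's underside, z up; -x, the handle side, faces the robot within 0.12 rad at the start.
- shelf: Fixed light-green metal shelf, 500 mm wide (y), papers on top. Origin: on the table under the middle of its front lip; x points inward, away from the robot (within 0.05 rad of world x). Roof x = 0 to 130, underside 60 mm up, 12 thick. Full-width upright stop, face at x = 80; end walls at |y| = 238 to 250. A tray at the stop has origin x = 30, handle x = -45; it may go in at any y that fits.
- jar: Bystander: glass jar with a red cap, 48 mm in diameter, 75 mm high. Origin: centre of its underside.
- screw_bin: Bystander: small blue open bin of screws, 75 x 60 mm, 35 mm high. Origin: centre of its underside.
Things that resemble listed ones, but are neither listed nor needed, are in the scene too. There is more than one size of the motor; the job needs the smaller.

How it is judged:
On the way, in this order (a step that is already met when the one before it is completed fails the run):
1. the motor and the capacitor stand in the blue tray, one per compartment, the tray still out in front of the shelf (((x of motor in the frame of blue_tray between -0.04 and 0.04 m and z of motor in the frame of blue_tray between -0.002 and 0.01 m and angle between each of motor, capacitor's own z axis and vertical below 0.15 rad and y of motor in the frame of blue_tray between 0.01 and 0.065 m and x of capacitor in the frame of blue_tray between -0.04 and 0.04 m and z of capacitor in the frame of blue_tray between -0.002 and 0.01 m and y of capacitor in the frame of blue_tray between -0.065 and -0.01 m) or (x of motor in the frame of blue_tray between -0.04 and 0.04 m and z of motor in the frame of blue_tray between -0.002 and 0.01 m and angle between each of motor, capacitor's own z axis and vertical below 0.15 rad and y of motor in the frame of blue_tray between -0.065 and -0.01 m and x of capacitor in the frame of blue_tray between -0.04 and 0.04 m and z of capacitor in the frame of blue_tray between -0.002 and 0.01 m and y of capacitor in the frame of blue_tray between 0.01 and 0.065 m)) and x of blue_tray in the frame of shelf below 0 m), for 0.2 s.
2. the blue tray is in under the shelf against the stop, with its kit (((x of motor in the frame of blue_tray between -0.04 and 0.04 m and z of motor in the frame of blue_tray between -0.002 and 0.01 m and angle between each of motor, capacitor's own z axis and vertical below 0.15 rad and y of motor in the frame of blue_tray between 0.01 and 0.065 m and x of capacitor in the frame of blue_tray between -0.04 and 0.04 m and z of capacitor in the frame of blue_tray between -0.002 and 0.01 m and y of capacitor in the frame of blue_tray between -0.065 and -0.01 m) or (x of motor in the frame of blue_tray between -0.04 and 0.04 m and z of motor in the frame of blue_tray between -0.002 and 0.01 m and angle between each of motor, capacitor's own z axis and vertical below 0.15 rad and y of motor in the frame of blue_tray between -0.065 and -0.01 m and x of capacitor in the frame of blue_tray between -0.04 and 0.04 m and z of capacitor in the frame of blue_tray between -0.002 and 0.01 m and y of capacitor in the frame of blue_tray between 0.01 and 0.065 m)) and x of blue_tray in the frame of shelf above 0.018 m and angle between the x axis of blue_tray and the x axis of shelf, either way round below 0.12 rad and angle between blue_tray's own z axis and vertical below 0.06 rad), for 0.2 s.
At the end, for the whole second after the job is handed in: One part upright (0.15 rad) in each compartment: motor and capacitor in the blue tray, transformer and orange relay in the yellow. Blue tray under the shelf, flat, within 12 mm of the stop, 0.12 rad of square. Yellow tray within 40 mm, bystanders within 20 mm of their starts. All at rest (all of step 2 and ((x of transformer in the frame of yellow_tray between -0.04 and 0.04 m and z of transformer in the frame of yellow_tray between -0.002 and 0.01 m and angle between each of transformer, orange_relay's own z axis and vertical below 0.15 rad and y of transformer in the frame of yellow_tray between 0.01 and 0.065 m and x of orange_relay in the frame of yellow_tray between -0.04 and 0.04 m and z of orange_relay in the frame of yellow_tray between -0.002 and 0.01 m and y of orange_relay in the frame of yellow_tray between -0.065 and -0.01 m) or (x of transformer in the frame of yellow_tray between -0.04 and 0.04 m and z of transformer in the frame of yellow_tray between -0.002 and 0.01 m and angle between each of transformer, orange_relay's own z axis and vertical below 0.15 rad and y of transformer in the frame of yellow_tray between -0.065 and -0.01 m and x of orange_relay in the frame of yellow_tray between -0.04 and 0.04 m and z of orange_relay in the frame of yellow_tray between -0.002 and 0.01 m and y of orange_relay in the frame of yellow_tray between 0.01 and 0.065 m)) and distance of yellow_tray from where it was at the start of the episode below 0.04 m and distance of each of green_relay, jar, screw_bin from where it was at the start of the episode below 0.02 m and linear speed of each of motor, capacitor, transformer, orange_relay, blue_tray, yellow_tray below 0.01 m/s); the robot touches nothing.
It fails at once if the blue tray is lifted more than 40 mm off the table instead of slid (height (world z) of blue_tray above 0.04 m).
It fails at once if the yellow tray is shifted by more than 40 mm (distance of yellow_tray from where it was at the start of the episode above 0.04 m).
It fails at once if the green relay is moved by more than 20 mm (distance of green_relay from where it was at the start of the episode above 0.02 m).
It fails at once if the jar is moved by more than 20 mm (distance of jar from where it was at the start of the episode above 0.02 m).
It fails at once if the screw bin is moved by more than 20 mm (distance of screw_bin from where it was at the start of the episode above 0.02 m).
It also fails if it takes over 128 s, if anything falls off the work surface, if the arm or the gripper's body presses on something with over 40 N, if the wrist force passes 120 N, or if a joint passes its speed limit or range.

ROBOT

A 6-joint arm with a two-finger parallel gripper is mounted at the origin on the work surface. World frame = base frame: x ahead of the robot, y to its left, z up, the work surface at z = 0. Lengths are in m, angles in rad, forces in N, time in s.
With the tool pointing down it reaches from about 0.35 to 0.875 m from the base axis. Payload 4.2 kg.
Tool frame: the origin (TCP) lies at the very end of the fingers, on their centre line; the grasp point (between the pads) lies 19 mm behind it; z points along the fingers, y is the direction in which the jaws open and shut (so a half turn about z gives the same grasp; the last joint's range is limited). The gripper opens to 87 mm and grips with 3 to 60 N. Pads are 19 mm wide; open, the fingers measure 117 mm over their backs; the gripper's body (75 mm by 190 mm) begins 51 mm behind the grasp point.
Start: joints at [0.259, 0.385, 0.008, 0, -1.194, -0.259], TCP at [0.625, 0, 0.223] pointing down, gripper open.
Joint ranges: [-3.14, 3.14], [-1.21, 2.06], [-1.07, 1.41], [-3.16, 2.05], [-2.99, -0.16], [-3.1, 3.1]. Speed limits (rad/s): [2.79, 2.79, 3.14, 3.14, 3.14, 3.14].

INTERFACE

Orientations are given as a rotation vector (axis times angle).
In Python, from bench import arm, snapshot, get_calibration gives the robot as it stands. The module is installed in compiled form; this text tells all that it offers. Calls block until the motion is done:
- arm.move_pose(position, orientation): joint-space move of the TCP to a pose.
- arm.movel(position, speed=0.15, rotation=None): straight line of the TCP; rotation=None keeps the orientation; speed is the mean speed in m/s.
- arm.movej(angles): joint-space move.
- arm.command_gripper(opening, grasp_force=None): opening from 0.0 (shut) to 1.0 (fully open); grasp_force is the grip in N (None keeps the last); returns when the fingers have stopped.
- arm.sleep(seconds).
- arm.ik(position, orientation): joint angles nearest the present ones, or None.
- arm.state(): the state.
- snapshot(name): name is "scene" or "side" or "wrist"; returns the picture (420x560x3 uint8, blue, green, red); there is no depth.
- get_calibration(name): a dict with "fx", "fy", "cx", "cy" (pixels), "R" (3x3) and "t" (3): a world point X has camera coordinates R X + t; the wrist camera has in their place "T_tool_cam" (4x4, takes a point from camera to tool coordinates, whose origin is the TCP and whose axes are the flange's). Camera axes: x right, y down, z forward; pixel columns grow to the right and rows downward; lengths in m; the calibration is good to about 2 mm. A picture is of the moment at which its call begins: read the wrist's pose just before it. get_calibration takes no time and is no camera call.
A pose or a line that the arm cannot do raises arm.MotionError and nothing moves.
- arm.job_done(): hands the job in, once; it reports no verdict.
The state is a dict: "time_s": time; "joint_pos": joint angles; "qvel": joint speeds; "joint_efforts": joint torques, N m; "position": TCP position; "tcp_rot": TCP orientation; "contact_force": force on the tool from outside, world axes, zero at the start; "torque": the same for the moment, N m; "finger_gap": opening from 0.0 (shut) to 1.0 (fully open).
Only numpy, scipy, OpenCV 4.12 (cv2) and the standard library are available. Lean on these libraries where they do the work, as an engineer would, in place of code of your own. Each camera call takes 0.05 s, during which the arm holds its last target.

## Working session

There is one attempt and no reset: what is moved stays moved. The work goes in short steps, each a Python script; the robot and the scene stay as the last script left them, time stands still between calls to the robot, and variables do not carry over. Pictures are saved under pics/ and viewed, and the job is handed in when it is done.

```bash
mkdir -p pics
python3 - <<'E'
from bench import arm,snapshot,get_calibration
import cv2
for n in("scene","side","wrist"):
    cv2.imwrite(f"pics/{n}0.png",snapshot(n))
    c=get_calibration(n);print(n,c)
s=arm.state();print(s["time_s"],s["position"],s["tcp_rot"],s["finger_gap"])
E
```

```text
scene {'fx': 463.30916258321963, 'fy': 463.30916258321963, 'cx': 276.5779507538453, 'cy': 212.61387966642914, 'R': array([[-1.35899710e-01,  9.90722399e-01,  6.30382761e-04],
       [ 7.07940010e-01,  9.75548717e-02, -6.99502673e-01],
       [-6.93074463e-01, -9.46159372e-02, -7.14629704e-01]]), 't': array([ 0.09568919, -0.40250866,  1.5160788 ])}
side {'fx': 463.6152642927106, 'fy': 463.6152642927106, 'cx': 278.13053510476317, 'cy': 209.40742575294553, 'R': array([[-0.88161305, -0.47176635,  0.01396229],
       [-0.27220916,  0.48407863, -0.83160691],
       [ 0.38556531, -0.73695616, -0.55518916]]), 't': array([0.52263155, 0.19742404, 1.15737173])}
wrist {'fx': 305.0799984509174, 'fy': 305.0799984509174, 'cx': 276.20584632704384, 'cy': 212.42393447290868, 'T_tool_cam': array([[-1.58133683e-04, -9.69876317e-01, -2.43597833e-01,
         6.61341365e-02],
       [ 9.99999915e-01, -6.03486542e-05, -4.08882696e-04,
         1.44934924e-04],
       [ 3.81864842e-04, -2.43597877e-01,  9.69876244e-01,
        -1.61833599e-01],
       [ 0.00000000e+00,  0.00000000e+00,  0.00000000e+00,
         1.00000000e+00]])}
0.15 [6.24533907e-01 1.20231762e-05 2.21700660e-01] [ 2.22037088e+00 -2.22067628e+00 -1.80362424e-03] 0.9955056986432372
```

View pics/scene0.png

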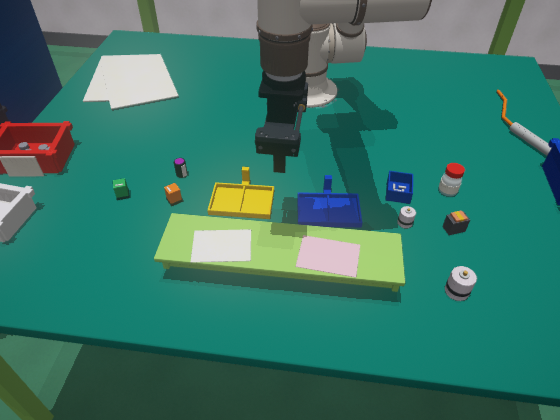

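View pics/side0.png

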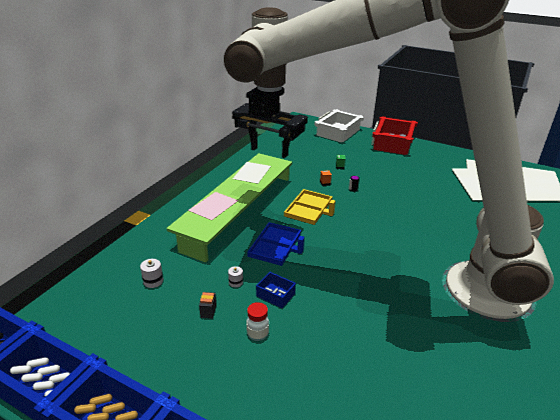

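View pics/wrist0.png

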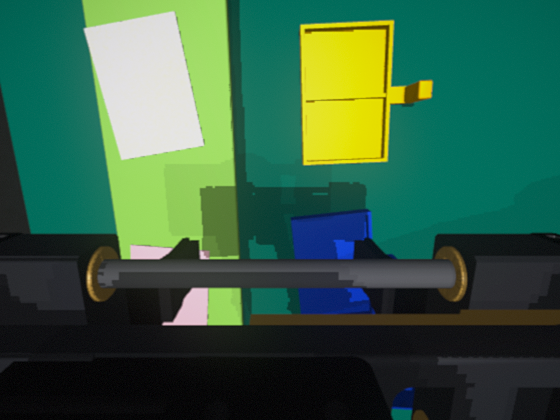

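The scene camera looks back at the robot, with image right = +y. The capacitor is at about (181,167), the orange relay at (173,193), the green relay at (120,188), the small motor at (407,216) beside the bin, the transformer at (456,222) and the big motor decoy at (461,283). I'll enlarge these.

```bash
cat > h.py <<'E'
import numpy as np,cv2
from bench import arm,snapshot,get_calibration
def ray(c,u,v,pose=None):
    d=np.array([(u-c["cx"])/c["fx"],(v-c["cy"])/c["fy"],1.])
    if "R" in c: return -c["R"].T@c["t"], c["R"].T@d
    p,R=pose; T=c["T_tool_cam"]
    return R@T[:3,3]+p, R@(T[:3,:3]@d)
def pt(c,u,v,z,pose=None):
    o,d=ray(c,u,v,pose); return o+d*(z-o[2])/d[2]
def proj(c,X,pose=None):
    if "R" in c: q=c["R"]@np.array(X)+c["t"]
    else:
        p,R=pose;T=c["T_tool_cam"]; q=T[:3,:3].T@(R.T@(np.array(X)-p)-T[:3,3])
    return np.array([c["fx"]*q[0]/q[2]+c["cx"],c["fy"]*q[1]/q[2]+c["cy"]])
def pose():
    s=arm.state(); return np.array(s["position"]),cv2.Rodrigues(np.array(s["tcp_rot"]))[0]
E
python3 - <<'E'
import cv2
im=cv2.imread("pics/scene0.png")
cv2.imwrite("pics/cL.png",cv2.resize(im[150:250,100:290],None,fx=4,fy=4,interpolation=2))
cv2.imwrite("pics/cR.png",cv2.resize(im[150:300,290:480],None,fx=4,fy=4,interpolation=2))
E
```

```text
(no output)
```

View pics/cL.png

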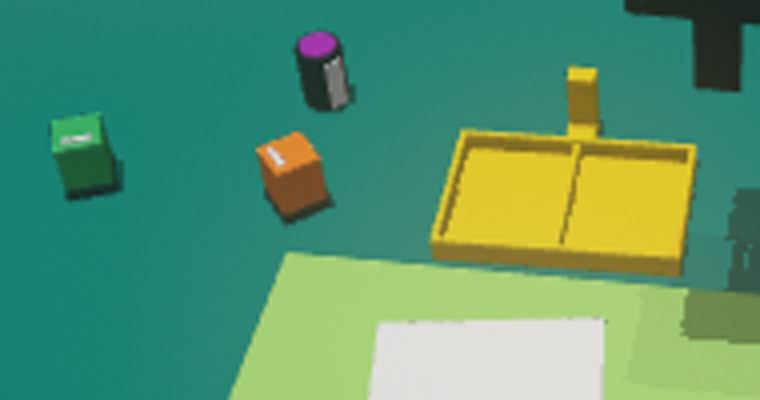

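View pics/cR.png

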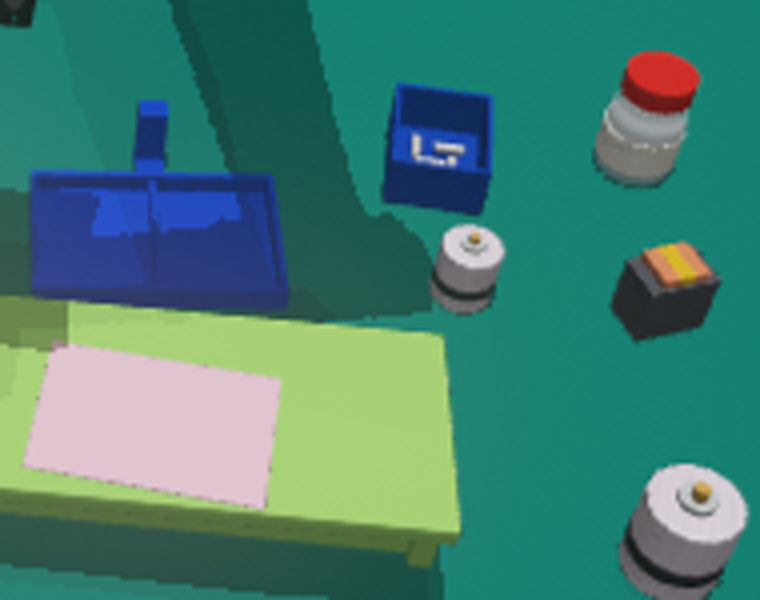

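Positions read from the 4× crops (offsets: left (100,150), right (290,150)). I'm converting them to world coordinates.

Run:
```python
from h import *
np.set_printoptions(precision=4,suppress=True)
c=get_calibration("scene")
def L(x,y,z): return pt(c,100+x/4-.375,150+y/4-.375,z)[:2]
def R(x,y,z): return pt(c,290+x/4-.375,150+y/4-.375,z)[:2]
print("cap",L(318,44,.045))
for n,P in dict(orange=[(256,149),(298,131),(324,163),(276,173)],green=[(52,120),(98,112),(105,146),(60,154)]).items():
    q=np.array([L(*p,.042) for p in P]);print(n,q.mean(0),q)
q=np.array([L(*p,.016) for p in [(460,129),(697,146),(683,261),(431,243)]]);print("yel",q.mean(0),q,"handle top",L(582,73,.048))
print("motor",R(469,248,.040),R(475,238,.048))
q=np.array([R(*p,.040) for p in [(625,258),(678,241),(718,281),(664,292)]]);print("tr",q.mean(0),q)
q=np.array([R(*p,.046) for p in [(640,257),(684,242),(716,270),(672,287)]]);print("tr coil",q.mean(0),q)
q=np.array([R(*p,.016) for p in [(30,170),(273,176),(289,296),(32,290)]]);print("blue",q.mean(0),q,"handle",R(152,108,.048))
q=np.array([R(*p,.035) for p in [(398,84),(493,96),(487,205),(385,193)]]);print("bin",q.mean(0),q)
print("jar",R(661,78,.075))
print("bigmotor",R(697,500,.06))
q=[L(288,253,.072),R(443,335,.072),R(459,535,.072)];print("shelf",q)
```

```text
cap [ 0.4638 -0.2855]
orange [ 0.5642 -0.2753] [[ 0.5626 -0.2961]
 [ 0.5433 -0.2755]
 [ 0.5691 -0.2517]
 [ 0.5816 -0.2777]]
green [ 0.5633 -0.408 ] [[ 0.5542 -0.4287]
 [ 0.5432 -0.4033]
 [ 0.5726 -0.3877]
 [ 0.5832 -0.4121]]
yel [ 0.5482 -0.1081] [[ 0.4999 -0.1867]
 [ 0.4952 -0.0355]
 [ 0.596  -0.0296]
 [ 0.6017 -0.1806]] handle top [ 0.4725 -0.1116]
motor [0.5657 0.2843] [0.5653 0.2861]
tr [0.5661 0.3977] [[0.5617 0.3725]
 [0.5434 0.4045]
 [0.5731 0.4226]
 [0.5861 0.3911]]
tr coil [0.5685 0.3995] [[0.5659 0.3788]
 [0.5501 0.4053]
 [0.5705 0.4201]
 [0.5875 0.3937]]
blue [0.5522 0.105 ] [[0.5092 0.0247]
 [0.494  0.1741]
 [0.595  0.1847]
 [0.6106 0.0366]] handle [0.4775 0.0959]
bin [0.4707 0.2737] [[0.418  0.2495]
 [0.4216 0.3085]
 [0.5226 0.2983]
 [0.5205 0.2386]]
jar [0.4392 0.3988]
bigmotor [0.749  0.3807]
shelf [array([ 0.6733, -0.2376]), array([0.666 , 0.2586]), array([0.7956, 0.2599])]
```

The scene view puts the objects in the expected layout. I'll refine with wrist views, tool x facing ahead.

Run:
```python
from h import *
import json
D={}
for i,p in enumerate([[.45,-.22,.24],[.45,.06,.24],[.47,.30,.24]]):
    arm.move_pose(p,[np.pi,0,0]); 
    P=pose(); im=snapshot("wrist"); cv2.imwrite(f"pics/w{i}.png",im)
    D[i]=[P[0].tolist(),P[1].tolist()]
    print(arm.state()["time_s"],P[0],arm.state()["joint_pos"])
json.dump(D,open("poses.json","w"))
```

```text
1.9083 [ 0.45024323 -0.21986783  0.23998833] [-1.29527043e-01  1.59542523e-01 -2.60243384e-01 -2.96067741e-05
 -1.15097655e+00  1.70046208e+00]
3.0417 [0.45009959 0.05963169 0.23996192] [ 4.90632096e-01  7.52101395e-02 -3.59208758e-01  1.52816633e-04
 -1.13670529e+00  1.07886634e+00]
4.0417 [0.47010311 0.29871172 0.23992476] [ 8.56619269e-01  2.56771561e-01 -1.33281860e-01  9.64591588e-05
 -1.18109955e+00  7.12377452e-01]
```

View pics/w0.png

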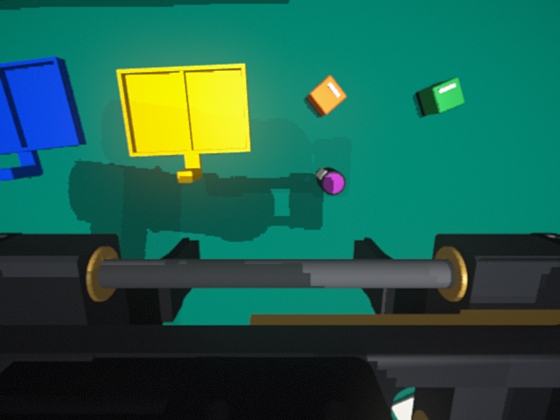

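View pics/w1.png

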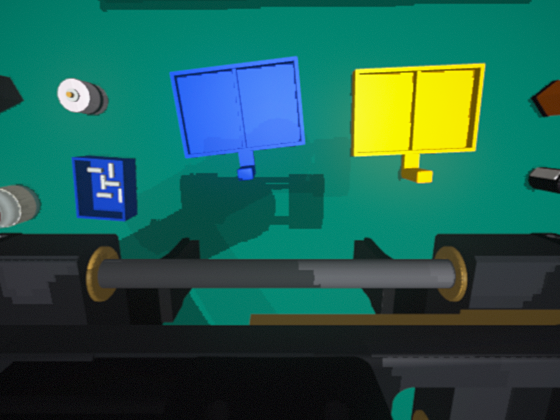

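View pics/w2.png

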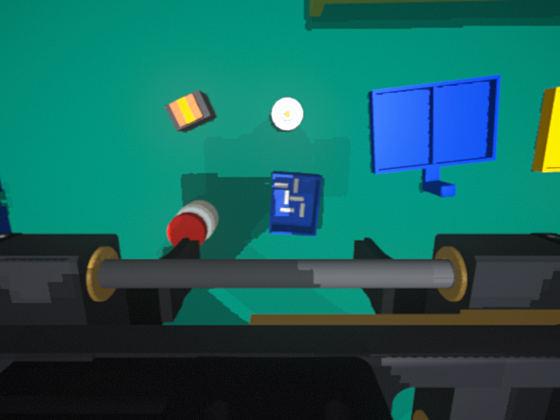

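All parts, trays and bystanders are visible. I'm enlarging for corners.

Run:
```python
import cv2
for n,f,(a,b,c,d) in [("e0",'w0',(60,210,290,490)),("e1",'w1',(50,190,160,360)),("e2",'w2',(80,250,150,340)),("e3",'w0',(50,190,100,300))]:
    cv2.imwrite(f"pics/{n}.png",cv2.resize(cv2.imread(f"pics/{f}.png")[a:b,c:d],None,fx=4,fy=4,interpolation=2)[:600,:800])
```

```text
(no output)
```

View pics/e0.png

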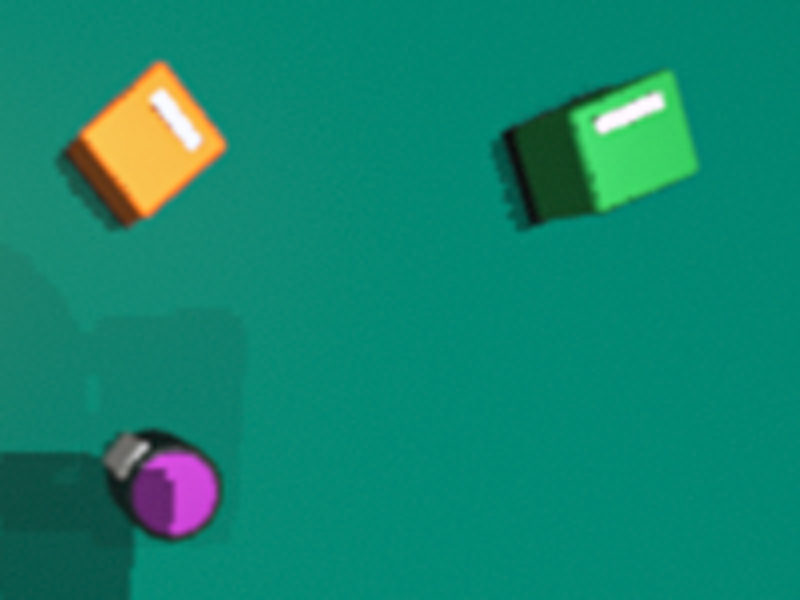

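View pics/e1.png

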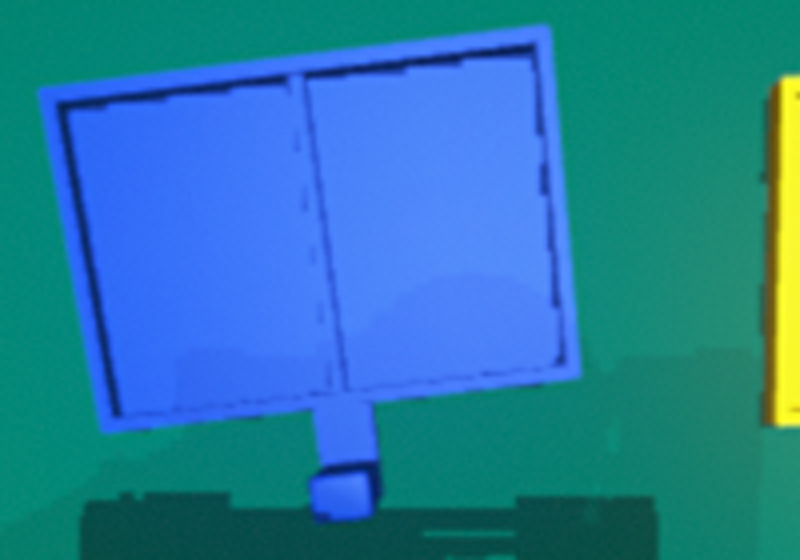

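View pics/e2.png

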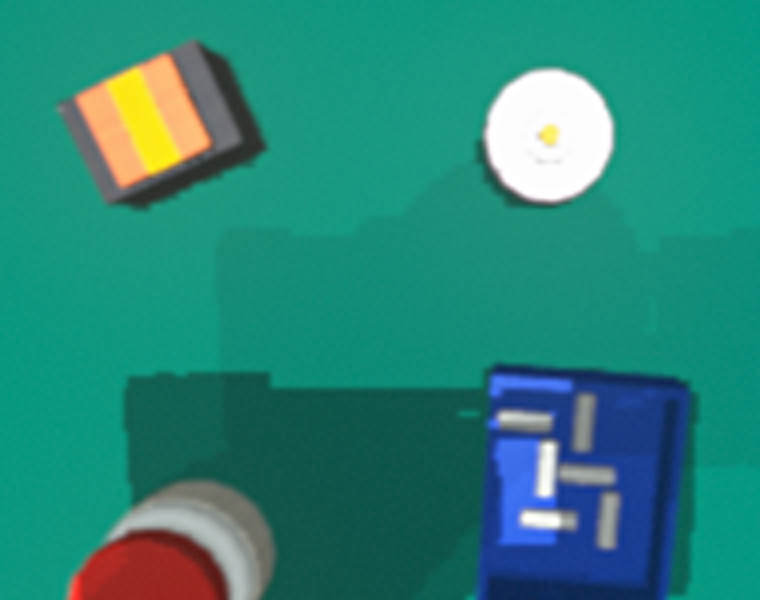

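View pics/e3.png

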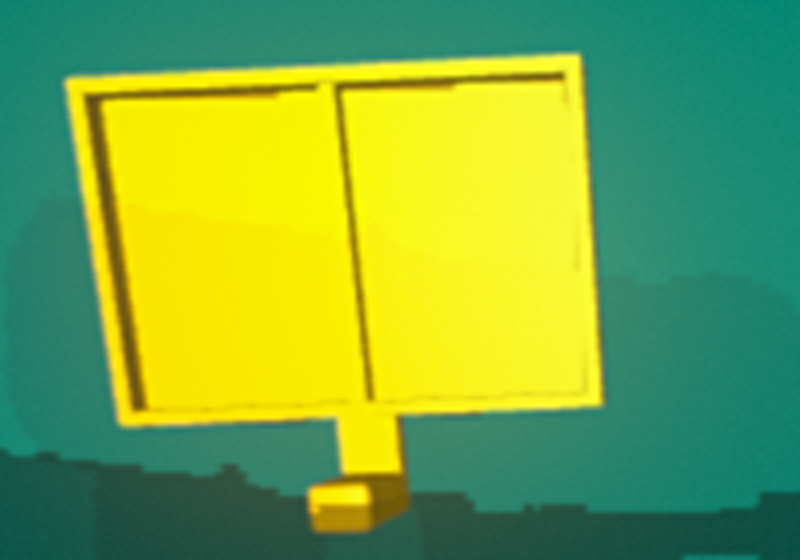

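Run:
```python
from h import *
import json
np.set_printoptions(precision=4,suppress=True)
c=get_calibration("wrist");D=json.load(open("poses.json"))
def W(i,off,pts,z):
    P=[np.array(a) for a in D[str(i)]]
    return np.array([pt(c,off[0]+x/4-.375,off[1]+y/4-.375,z,P)[:2] for x,y in pts])
def rect(n,q):
    e=[q[(k+1)%4]-q[k] for k in range(4)]
    print(n,q.mean(0),"len",np.array([np.hypot(*v) for v in e]),"ang",np.array([np.degrees(np.arctan2(v[1],v[0])) for v in e]))
rect("orange",W(0,(290,60),[(162,60),(228,147),(146,219),(80,142)],.042))
rect("green",W(0,(290,60),[(572,108),(672,71),(698,171),(602,212)],.042))
print("cap",W(0,(290,60),[(175,491)],.045))
# blue: near-left(+y,-x),far-left,far-right,near-right
rect("blue",W(1,(160,50),[(102,432),(40,90),(549,26),(580,378)],.016))
print("bhandle",W(1,(160,50),[(341,497)],.048))
rect("yel",W(0,(100,50),[(121,427),(66,78),(581,54),(603,404)],.016))
print("yhandle",W(0,(100,50),[(338,494)],.048))
print("motor",W(2,(150,80),[(549,135)],.040),W(2,(150,80),[(547,134)],.048))
rect("tr",W(2,(150,80),[(62,108),(194,42),(242,140),(112,203)],.040))
rect("coil",W(2,(150,80),[(76,97),(168,54),(213,145),(124,187)],.046))
print("bin",W(2,(150,80),[(493,368),(688,382)],.035))
```

```text
orange [ 0.56   -0.2774] len [0.0295 0.0291 0.0279 0.0303] ang [-139.2563  130.8968   43.1532  -46.052 ]
green [ 0.5604 -0.411 ] len [0.0278 0.0281 0.0276 0.0297] ang [ -70.1515 -157.016   113.2423   23.403 ]
cap [[ 0.4633 -0.2871]]
blue [0.5476 0.1044] len [0.0992 0.1494 0.0999 0.1496] ang [   6.3223  -83.4586 -173.5843   96.2854]
bhandle [[0.4735 0.0959]]
yel [ 0.5452 -0.1104] len [0.1004 0.1505 0.0998 0.1505] ang [   2.4722  -87.5717 -177.5244   92.6628]
yhandle [[ 0.4745 -0.1131]]
motor [[0.5608 0.2865]] [[0.5605 0.2873]]
tr [0.5639 0.3983] len [0.042  0.0286 0.0418 0.0285] ang [ -65.6023 -155.3493  114.2216   24.9202]
coil [0.5641 0.3986] len [0.0284 0.0262 0.028  0.0265] ang [ -66.9891 -155.4129  113.635    25.4526]
bin [[0.4945 0.3026]
 [0.4903 0.244 ]]
```

Wrist measurements agree with the known sizes. Next, pick the motor and place it in the blue tray's +y compartment.

```bash
cat >> h.py <<'E'
def rv(deg):
    a=np.radians(deg); Rz=np.array([[np.cos(a),-np.sin(a),0],[np.sin(a),np.cos(a),0],[0,0,1]])
    return cv2.Rodrigues(Rz@np.diag([1.,-1,-1]))[0].ravel()
def pick(xy,deg,z,force,opening=.9,hi=.15):
    arm.command_gripper(opening)
    arm.move_pose([*xy,hi],rv(deg)); arm.movel([*xy,z],speed=.12)
    arm.command_gripper(0,force); g=arm.state()["finger_gap"]
    arm.movel([*xy,hi],speed=.15); g2=arm.state()["finger_gap"]; print("gap mm",g*87,g2*87,arm.state()["time_s"])
def place(xy,deg,z,opening,hi=.15):
    arm.move_pose([*xy,hi],rv(deg)); arm.movel([*xy,z],speed=.1)
    print("F",np.round(arm.state()["contact_force"],1))
    arm.command_gripper(opening); arm.movel([*xy,hi],speed=.15); print(arm.state()["time_s"])
def tray(o,deg,x,y):
    a=np.radians(deg); return [o[0]+x*np.cos(a)-y*np.sin(a),o[1]+x*np.sin(a)+y*np.cos(a)]
BLUE=(.5476,.1044);BD=6.4;YEL=(.5452,-.1104);YD=2.5
E
python3 - <<'E'
from h import *
pick([.561,.2867],0,.016,25)
cv2.imwrite("pics/p1.png",snapshot("side"))
place(tray(BLUE,BD,0,.0365),BD,.0215,.62)
cv2.imwrite("pics/p1b.png",snapshot("scene"))
E
```

```text
gap mm 35.328068511450276 35.61744598368777 8.2167
F [-0.1  0.3 -2.2]
12.0083
```

View pics/p1b.png

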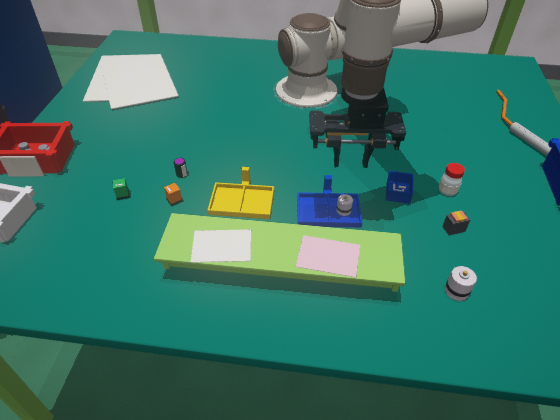

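The motor (35.6 mm gap) stands in the blue +y compartment at about (344,203). Next, the capacitor.

Run:
```python
from h import *
pick([.4635,-.287],0,.018,15)
place(tray(BLUE,BD,0,-.0365),BD,.0235,.55)
arm.move_pose([.44,.10,.22],rv(0))
P=pose();im=snapshot("wrist");cv2.imwrite("pics/w3.png",im)
print(P[0].tolist(),arm.state()["time_s"])
cv2.imwrite("pics/e4.png",cv2.resize(im[40:200,180:380],None,fx=4,fy=4,interpolation=2)[:600])
```

```text
gap mm 29.26358020602002 29.341448925513998 17.5417
F [-0.2  0.1 -0.5]
21.9667
[0.43972221090557334, 0.10013847261335335, 0.21971585079685707] 22.6167
```

View pics/e4.png

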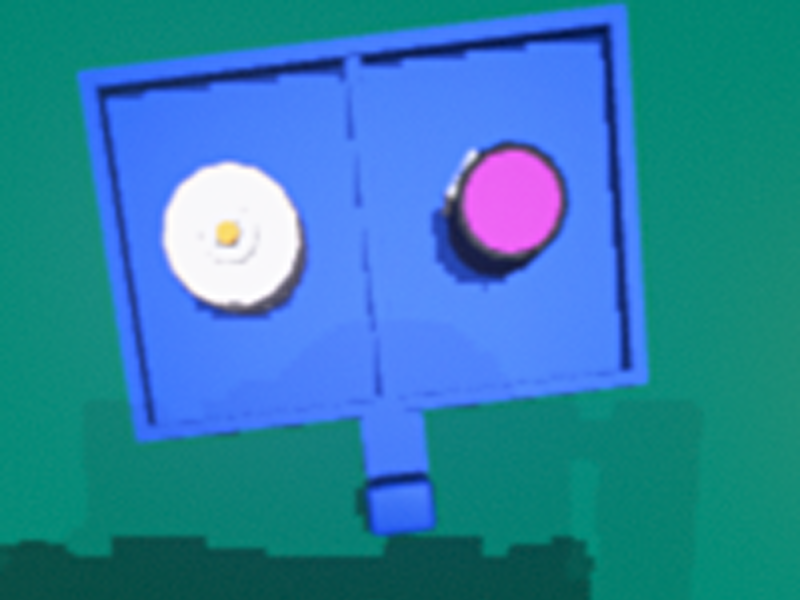

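View pics/w3.png

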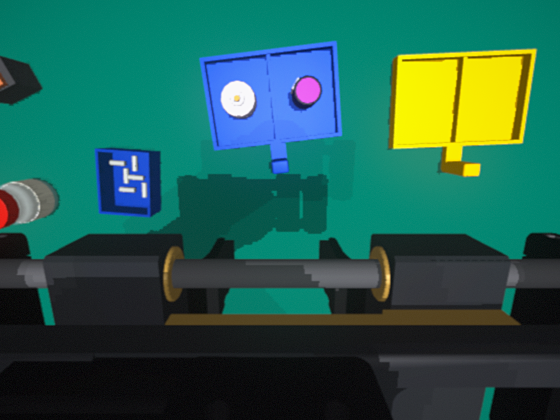

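Both parts stand centred in the blue tray, and the handle top is at crop (401,507). Next, grip the handle and slide.

Run:
```python
from h import *
np.set_printoptions(precision=3,suppress=True)
h=pt(get_calibration("wrist"),180+401/4-.4,40+507/4-.4,.048,pose())[:2]; print("handle",h, tray(BLUE,BD,-.075,0))
arm.command_gripper(.6)
arm.move_pose([*h,.12],rv(BD)); arm.movel([*h,.017],speed=.1)
arm.command_gripper(0,40); s=arm.state();print("gap",s["finger_gap"]*87,s["contact_force"])
z=s["position"][2]
arm.movel([.53,.101,z],speed=.06,rotation=rv(.85))
print(arm.state()["contact_force"],arm.state()["position"],arm.state()["time_s"])
cv2.imwrite("pics/s1.png",snapshot("scene"))
for x in (.57,.595,.605):
    arm.movel([x,.101+(x-.53)*.015,z],speed=.06); s=arm.state();print(s["position"],s["contact_force"],s["time_s"])
cv2.imwrite("pics/s2.png",snapshot("scene"));cv2.imwrite("pics/s2b.png",snapshot("side"))
```

```text
handle [0.474 0.096] [np.float64(0.4730674060629553), np.float64(0.0960398300845256)]
gap 17.55169365168181 [ 0.534 -0.003  0.509]
[-4.081 -0.194  5.457] [0.528 0.1   0.017] 26.475
[0.569 0.101 0.017] [-4.538 -0.582  4.196] 27.3417
[0.595 0.102 0.017] [-1.424 -2.369  3.132] 27.9083
[0.605 0.102 0.017] [-0.643 -0.074  2.852] 28.225
```

View pics/s1.png

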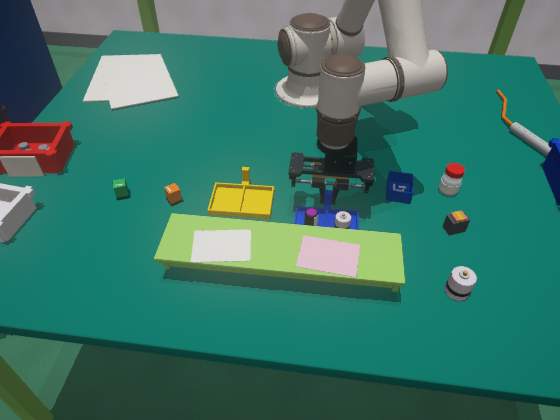

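View pics/s2b.png

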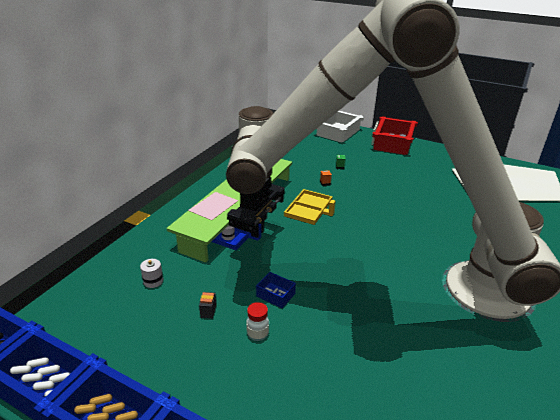

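The tray slid squarely with both parts upright. Now I creep to the stop under force watch.

Run:
```python
from h import *
np.set_printoptions(precision=4,suppress=True)
s=arm.state();p=np.array(s["position"]);z=.017;x=.605
while x<.645:
    x+=.002; arm.movel([x,.1022,z],speed=.03); s=arm.state()
    print(s["position"][0],s["contact_force"])
    if s["contact_force"][0]<-12: break
arm.sleep(.2);s=arm.state();print(s["position"],s["contact_force"],s["torque"],s["time_s"])
```

```text
0.6058457100678224 [-5.4754 -1.1743  5.382 ]
0.6074042075950743 [-5.9376 -0.2262  6.5116]
0.6093643081878215 [-6.0784 -0.2679  6.4941]
0.6113464593606476 [-6.4941 -1.3009  5.7485]
0.6133828517405348 [-5.5979 -0.664   6.0264]
0.6153719440063335 [-4.9462  0.118   6.9363]
0.6173793867965992 [-5.0998 -0.6131  5.9675]
0.6193902916128928 [-5.8753  0.4726  6.102 ]
0.6201876350920712 [-8.4309 -0.0074  7.4297]
0.6201813575921341 [-13.7207   1.8046  12.1181]
[0.6201 0.1019 0.017 ] [-13.3288   1.8147  12.0303] [0.5193 3.6336 0.0385] 31.025
```

Contact with the stop is at handle x = 0.620, as predicted. I'll release, back off and check.

Run:
```python
from h import *
arm.command_gripper(.5); arm.movel([.615,.102,.017],speed=.05);arm.movel([.60,.102,.15],speed=.15)
arm.move_pose([.43,.11,.13],rv(0))
P=pose();cv2.imwrite("pics/w5.png",snapshot("wrist"));print(P[0].tolist())
im=snapshot("scene");cv2.imwrite("pics/s5.png",cv2.resize(im[140:300,250:450],None,fx=4,fy=4,interpolation=2)[:600])
print(arm.state()["time_s"])
```

```text
[0.4305931444674453, 0.11036570717194569, 0.13009315551248143]
34.0
```

View pics/w5.png

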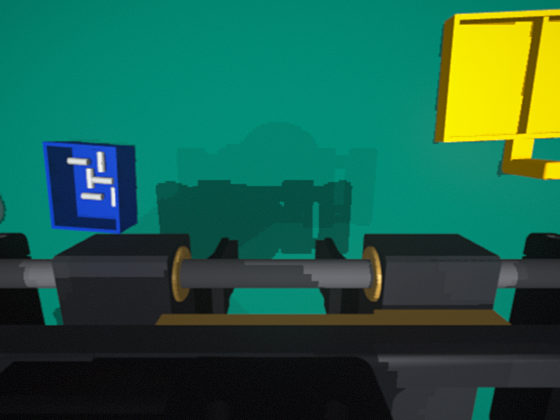

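View pics/s5.png

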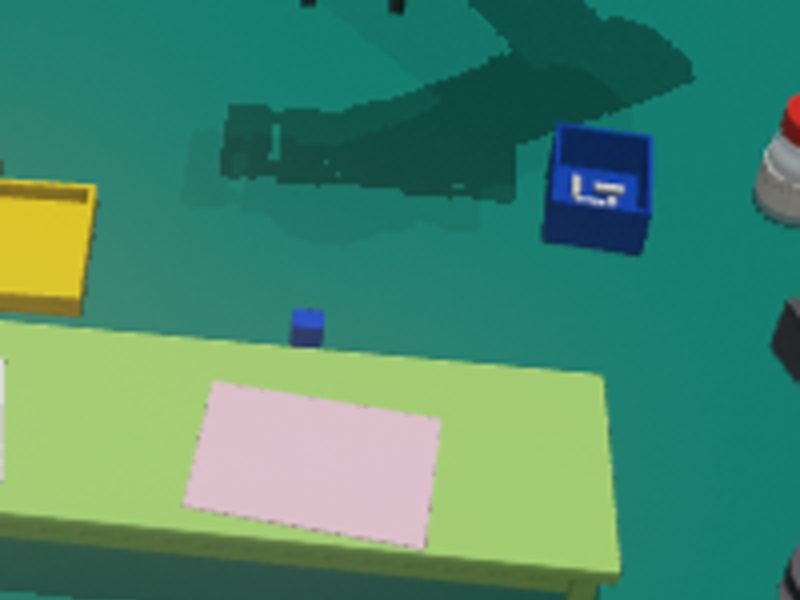

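The tray is under the shelf with only the handle at crop (307,328) showing. Next, the yellow kit.

Run:
```python
from h import *
pick([.564,.3984],24.4,.016,30,opening=1.0)
place(tray(YEL,YD,0,.0365),YD,.0215,.68)
pick([.560,-.2774],-46.5,.016,15)
place(tray(YEL,YD,0,-.0365),YD-90,.0215,.55)
arm.move_pose([.43,-.11,.22],rv(0))
cv2.imwrite("pics/w6.png",snapshot("wrist"));cv2.imwrite("pics/s6.png",snapshot("scene"));print(arm.state()["time_s"])
```

```text
gap mm 43.51423614878954 44.04011265258308 39.2917
F [-0.6  0.2 -2.6]
44.0667
gap mm 29.88124702587684 30.087137623983836 48.7333
F [ 0.8  0.  -1.1]
52.725
54.1167
```

View pics/w6.png

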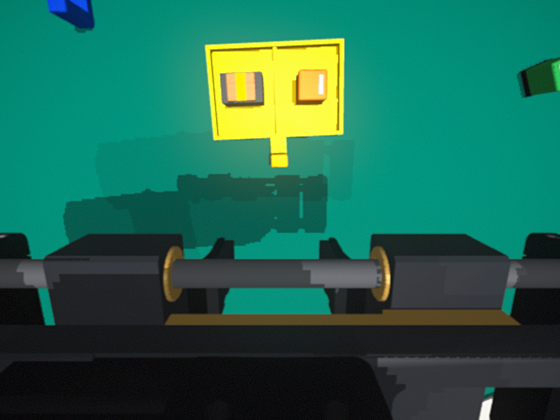

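View pics/s6.png

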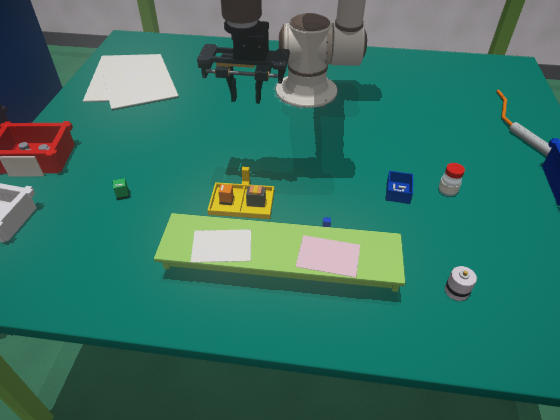

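Both yellow parts stand in their compartments, and the bystanders look unmoved. I'll tilt the wrist to look under the shelf at the blue kit.

Run:
```python
from h import *
t=np.radians(60)
z=np.array([np.sin(t),0,-np.cos(t)]);x=np.array([np.cos(t),0,np.sin(t)]);y=np.cross(z,x)
r=cv2.Rodrigues(np.stack([x,y,z],1))[0].ravel()
for p in ([.44,.10,.07],[.44,.10,.10],[.48,.10,.12]):
    try: arm.move_pose(p,r);break
    except arm.MotionError as e: print(p,e)
P=pose();im=snapshot("wrist");cv2.imwrite("pics/w7.png",im);print(P[0].tolist(),arm.state()["time_s"])
cv2.imwrite("pics/w7c.png",cv2.resize(im[30:230,150:400],None,fx=3,fy=3,interpolation=2))
```

```text
[0.44, 0.1, 0.07] the arm cannot take that pose within its joint ranges
[0.44, 0.1, 0.1] the arm cannot take that pose within its joint ranges
[0.48, 0.1, 0.12] the arm cannot take that pose within its joint ranges
[0.4301319265930781, -0.1100704664182878, 0.21954758640995747] 54.1667
```

View pics/w7c.png

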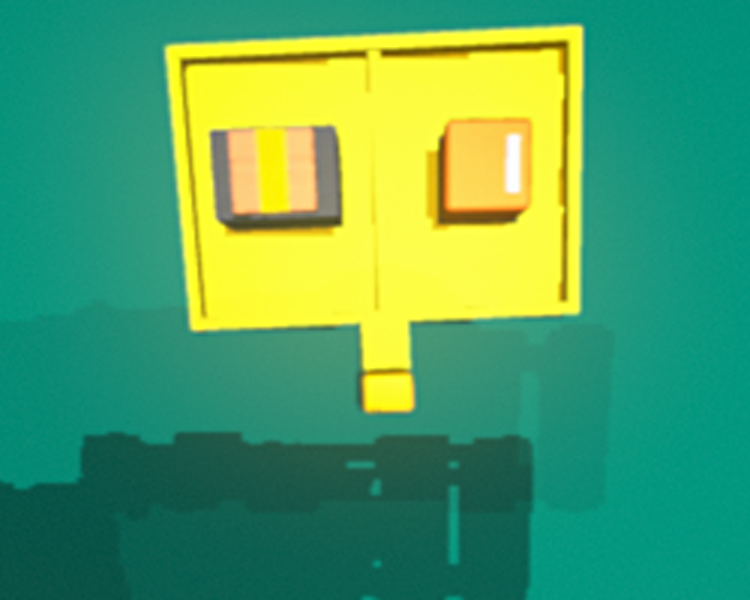

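The tilted pose is out of reach, though the crop confirms the yellow kit. I'll search feasible tilts.

Run:
```python
from h import *
def rt(td):
    t=np.radians(td)
    z=np.array([np.sin(t),0,-np.cos(t)]);x=np.array([np.cos(t),0,np.sin(t)]);y=np.cross(z,x)
    return cv2.Rodrigues(np.stack([x,y,z],1))[0].ravel()
done=0
for td in (60,50,45,40,30):
  for zz in (.08,.12,.16,.2):
    for xx in (.44,.48,.52,.56,.60):
      if arm.ik([xx,.11,zz],rt(td)) is not None:
        print(td,zz,xx);done=1
        try: arm.move_pose([xx,.11,zz],rt(td))
        except arm.MotionError as e: done=0;print(e);continue
        break
    if done:break
  if done:break
P=pose();im=snapshot("wrist");cv2.imwrite("pics/w8.png",im);print(P[0].tolist(),arm.state()["time_s"])
cv2.imwrite("pics/w8c.png",cv2.resize(im[0:200,150:400],None,fx=3,fy=3,interpolation=2))
```

```text
60 0.08 0.56
[0.5600150475709866, 0.11021198678952109, 0.08014987250177724] 56.7833
```

View pics/w8.png

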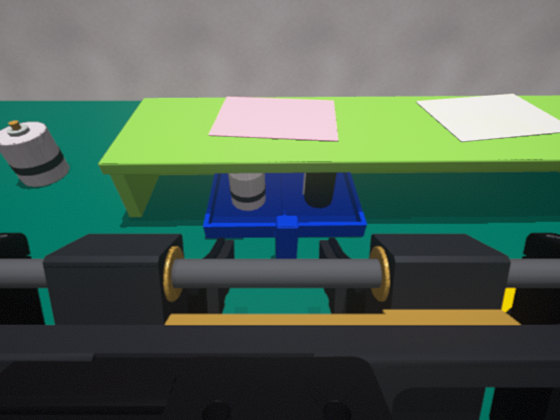

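Under the shelf the motor (247,188) and capacitor (319,187) stand upright, and the tray's front edge is parallel to the lip. Now I retreat and hand in.

Run:
```python
from h import *
arm.movel([.50,.10,.22],speed=.15)
im=snapshot("scene")
a=cv2.imread("pics/scene0.png")
for n,(u0,u1,v0,v1) in dict(green=(105,135,172,204),jar=(435,468,158,200),bin=(380,418,166,206)).items():
    print(n,cv2.phaseCorrelate(a[v0:v1,u0:u1].mean(2),im[v0:v1,u0:u1].mean(2)))
print(arm.state()["contact_force"])
arm.sleep(.3);arm.job_done();print(arm.state()["time_s"])
```

```text
green ((0.049899965235201904, -0.04220776968696782), 0.9951315294818915)
jar ((0.00039767331649542825, 0.5314758714319119), 1.0005694380885473)
bin ((-0.07934726606761444, 0.05505428273031043), 0.909766929352754)
[0.57823452 0.3728638  0.16008519]
the job is handed in; nothing more can be done
the job is handed in; nothing more can be done
```

Both kits are made up and I handed the job in after about 60 s of the 128 s allowed. No verdict is reported, so success rests on the checks below.

- **Blue kit:** the motor is in the +y compartment and the capacitor in the other. I slid the tray in by its handle, squared to the shelf. It met the stop at handle x = 0.620 m, as predicted, with about 13 N of contact force. A tilted wrist view afterwards showed both parts upright under the shelf, and the tray's front edge parallel to the lip.
- **Yellow kit:** the transformer and the orange relay each stood upright in their own compartment. The tray looked unmoved, though I did not measure it again at the end.
- **Bystanders:** comparing the first and last scene pictures, the green relay and the screw bin moved less than 0.1 px. The jar came out at 0.5 px, roughly 1–2 mm and probably noise. All are far below 20 mm.
- **Disagreement:** the scene camera put objects about 1–5 mm further out in x than the wrist camera. I used the wrist values, and the grasp widths matched the part sizes.
- **Failed attempts:** my first three tilted viewing poses were refused as out of reach, so nothing moved, and I used a reachable one instead.

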